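Show a filter plate's label to the barcode reader

ROBOT

A 7-joint arm with a two-finger parallel gripper is mounted at the origin on the work surface. World frame = base frame: x ahead of the robot, y to its left, z up, the work surface at z = 0. Lengths are in m, angles in rad, forces in N, time in s.
With the tool pointing down it reaches from about 0.425 to 0.925 m from the base axis. Payload 6.8 kg.
Tool frame: the origin (TCP) lies between the finger pads; the fingertips stand r.tcp_to_tips ahead of it and the grasp point (between the pads) lies 3 mm ahead of it (r.tcp_to_tips is the distance from the TCP to the fingertips, in m); z points along the fingers, y is the line along which they close (so a half turn about z gives the same grasp; the last joint's range is limited). The gripper opens to 85 mm and grips with 20 to 120 N. Pads are 22 mm wide; open, the fingers measure 114 mm over their backs; the gripper's body (76 mm by 85 mm) begins 54 mm behind the grasp point. The pads swing forward as they close: fully open they stand 13 mm farther back than shut.
Start: joints at [1.102, 0.477, 0.022, 1.555, -0.011, 1.109, -0.083], TCP at [0.238, -0.632, 0.253] pointing down, gripper open.
Joint ranges: [-2.96, 2.96], [-0.34, 2.1], [-1.41, 1.46], [0.24, 2.44], [-1.37, 4.51], [0.17, 1.92], [-2.96, 2.96]. Speed limits (rad/s): [2.39, 2.39, 3.14, 3.14, 3.14, 3.14, 3.14].

INTERFACE

Orientations are given as a rotation vector (axis times angle).
In Python, from bench import r gives the robot as it stands. The module is installed in compiled form; this text tells all that it offers.
- The arm moves only by the tool step_arm, never from a script. Its argument "moves" is a list of rows, each an object of numbers: "rx", "ry", "rz": the turn, a rotation vector about the tool's x, y, z in degrees; "dx", "dy", "dz": the shift along the tool's x, y, z in mm; "gripper": the opening, from -1 (shut) to 1 (fully open). In form: [{"rx": .., "ry": .., "rz": .., "dx": .., "dy": .., "dz": .., "gripper": ..}, ...]. A call has 1 to 20 rows; each row shifts and turns the commanded pose from where the row before left it, along the tool's axes as they then stand; what a row does not reach is not made up. A row lasts 1/8 s, in which the tool goes at most 62.5 mm and 10.7 degrees, less where a joint would pass 70% of its speed; a pose out of reach is approached as far as the arm can. A call is refused whole if a number of a shift passes 62.5 or a number of a turn 10.7, either way. A call with a gripper value outside its range is refused whole. The fingers move at their own pace and stop on an object; "grip_force" is the grip in N (left out, the last holds). Time passes only in rows, so rows that do not move let the fingers close. It gives the time, the measured TCP pose, the force, the opening and the grip force at its end, in the units of the state.
- r.get_obs(): the state, without advancing time (a new reading comes with each control period).
- r.grab_frame(name): name is "scene" or "side" or "wrist"; returns the picture (480x640x3 uint8, blue, green, red); there is no depth.
- r.camera_info(name): a dict with "mtx" (3x3 intrinsics, pixels), "rvec" (rotation vector, rad) and "tvec" (3), from world to camera coordinates, as OpenCV has them. Camera axes: x right, y down, z forward; pixel columns grow to the right and rows downward; lengths in m; the calibration is good to about 2 mm. A picture is of the moment at which its call begins: read the wrist's pose just before it. camera_info takes no time and is no camera call; for the wrist camera it gives the pose at the moment of the call.
- r.hand_in(): hands the job in; it is judged then, once.
The state is a dict: "clock": time; "joints": joint angles; "qvel": joint speeds; "tau": joint torques, N m; "tcp_pos": TCP position; "orientation": TCP orientation; "contact_force": force on the tool from outside, world axes, zero at the start; "moment": the same for the moment, N m; "grip_width": finger opening in m; "gripper_force": force on a finger pad.
Only numpy, scipy, OpenCV 4.12 (cv2) and the standard library are available. Lean on these libraries where they do the work, as an engineer would, in place of code of your own. Each camera call takes 0.05 s, during which the arm holds its last target. There are 200 camera calls.

TASK

Book the slide-in filter plate into stock. First raise the screen of the half-shut laptop to its working angle, a little past upright (about 105 degrees from the keyboard), and leave it there; then find the plate's frosted end by the small notch cut in one corner, pick the plate up by its clear end without putting a finger on the frosted end, and show it to the barcode reader: level, label up, frosted end towards the reader, the label about 15 cm straight out from the middle of its window. Finish while still holding the plate there in the air with nothing else touching it, do not bump the reader, and leave the plain glass, the screwdriver, the phone and the screw tray where they lie.

Things in the scene. Friction and masses are not known exactly. Their poses are not given: they have to be found in the camera images.
- laptop: Grey 10-inch laptop, 165 mm deep (x) by 245 mm wide (y), fixed to the bench. Origin: centre of its underside; its x axis points from the front edge to the hinge at the back (away from the user), z up. Keyboard deck at z = 16 mm.
- laptop_lid (a joint): Opening angle of the laptop's screen in rad: 0 shut, 1.83 is 105 degrees, stop at 2.36. It starts half shut (0.35 to 0.6). The hinge is stiff: it stays where it is left; raising it takes about 5 N at the free edge, for instance with the closed fingertips pushing from under that edge.
- lid_hinge (a point): A point on the hinge axis of the screen, in the middle of its width: 75.5 mm behind the laptop's origin (along its x) and 17.5 mm above the bench. The hinge axis runs along the laptop's y. The screen is a 6 mm thick panel whose inner (display) face passes through the hinge axis.
- lid_edge (a point): Middle of the screen's free edge, in mid-thickness, 156 mm from the hinge axis.
- plate: Filter plate: blue-green glass slide 100 mm long (x), 36 wide (y), 5 thick, 40 to 60 g, lying flat, label up, on a 3 mm thick blue mat. Origin: centre of its underside. Its x axis points from the clear end to the frosted end, z out of the label side. Clear glass spans x = -50 to +20 mm, the white frosted end x = +20 to +50 mm.
- frosted_end: White frosted end of the plate (rigid with it), 30 x 36 x 5 mm, with an 8 x 8 mm square notch in one corner of its outer edge (plate x +42 to +50, y -18 to -10 mm: on the right looking along x, label up) and a black-and-white square code label on top. Origin: centre of its underside, at plate x = +35 mm; axes as the plate. No finger may touch it.
- label (a point): Centre of the code label on top of the frosted end: at x = +35 mm, y = 0, z = +5 mm of the plate.
- clear_end (a point): Middle of the short edge at the clear end, at x = -50 mm of the plate.
- scanner: The barcode reader's stand: round dark foot of 116 mm diameter with a grey gooseneck, about 320 mm tall with its head, fixed to the bench. Origin: centre of the foot's underside; it faces along its -x.
- scanner_head: The reader's dark box-shaped head, yellow band, red window 64 mm wide, 235 mm above the bench, looking outward and 45 degrees downward. 78 mm wide, 54 high, reaching 92 mm back from the window. Origin: middle of the window; its -x axis is the viewing direction, y is level. The label belongs 150 mm along -x, 129 mm above the bench.
- blank: A plain blue-green glass plate of the same size, 100 x 36 x 5 mm, with no frosted end and no notch. Origin: centre of its underside. Leave it alone.
- screwdriver: Blue-handled screwdriver about 150 mm long, lying on the bench. Leave it alone.
- phone: Black phone, 72 x 150 x 9 mm, lying on the bench. Origin: centre of its underside. Leave it alone.
- screw_tray: Yellow tray of screws, 75 x 95 x 18 mm. Origin: centre of its underside. Leave it alone.
Things that resemble listed ones, but are neither listed nor needed, are in the scene too. What is shaped like the plate but brown or purple is not meant.

How it is judged:
On the way, in this order (a step that is already met when the one before it is completed fails the run):
1. the laptop's screen stands at 105 degrees, give or take 8 (value of joint laptop_lid between 1.69 and 1.97 rad), for 0.3 s.
2. the plate is lifted clear of the mat in the fingers (height (world z) of plate above 0.03 m and contact force between plate and the fingers above 1 N), for 0.2 s.
At the end, for the whole second after the job is handed in: Screen at 105 +-8 degrees; plate held still in the fingers, touching nothing else, over 70 mm up, label up within 15 degrees of level; label 105 to 195 mm out from the reader's window and within 30 mm of its line of sight each way; frosted end pointing at the reader within 30 degrees (all of step 1 and contact force between plate and the fingers above 1 N and height (world z) of plate above 0.07 m and angle between plate's own z axis and vertical below 0.26 rad and x of label in the frame of scanner_head between -0.195 and -0.105 m and y of label in the frame of scanner_head between -0.03 and 0.03 m and z of label in the frame of scanner_head between -0.03 and 0.03 m and angle between the x axis of plate and the y axis of scanner_head, either way round above 1.05 rad and horizontal distance between clear_end and scanner_head above 0.11 m and linear speed of plate below 0.03 m/s and contact force between plate and scanner below 0.2 N and contact force between plate and laptop below 0.2 N and contact force between plate and the arm below 0.2 N); the arm keeps its last pose, push and grip.
It fails at once if a finger touches the frosted end (contact force between frosted_end and the fingers above 0.5 N).
It fails at once if the reader is bumped (contact force between scanner and the fingers above 3 N or contact force between scanner and the arm above 3 N or contact force between scanner and plate above 3 N).
It fails at once if the plain glass, the screwdriver, the phone or the screw tray is moved by more than 15 mm (distance of any of blank, screwdriver, phone, screw_tray from where it was at the start of the episode above 0.015 m).
It also fails if it takes over 59 s, if anything falls off the work surface, if the arm or the gripper's body presses on something with over 40 N, if the wrist force passes 120 N, or if a joint passes its speed limit or range.

## Working session

There is one attempt and no reset: what is moved stays moved. The work goes in short steps, Python scripts to look and compute and a tool call to move; the robot and the scene stay as the last step left them, time stands still between calls to the robot, and variables do not carry over. Pictures are saved under pics/ and viewed, at most 10 in all, crops included, and the job is handed in when it is done.

Besides the shell and the picture viewer there is one more tool, called after ">>>" in YAML: its name, and indented under it one key for each argument. step_arm: Moves the arm, as the interface text tells. Its arguments: {"type":"object","properties":{"moves":{"type":"array","items":{"type":"object","properties":{"rx":{"type":"number"},"ry":{"type":"number"},"rz":{"type":"number"},"dx":{"type":"number"},"dy":{"type":"number"},"dz":{"type":"number"},"gripper":{"type":"number"}}}},"grip_force":{"type":"number"}},"required":["moves"]}

```bash
mkdir -p pics; python3 - <<'E'
from bench import r
import cv2,numpy as np
for n in("scene","side"):
    f=r.grab_frame(n);cv2.imwrite(f"pics/{n}0.png",f)
    c=r.camera_info(n);R=cv2.Rodrigues(np.array(c["rvec"]))[0];print(n,c["mtx"][0][0],(-R.T@np.array(c["tvec"]).ravel()).round(3),R[2].round(2))
o=r.get_obs();print(o,r.tcp_to_tips)
E
```

```text
scene 617.3695393916645 [ 1.218 -0.081  1.132] [-0.61 -0.01 -0.79]
side 461.94727939057344 [0.078 0.787 0.857] [ 0.35 -0.74 -0.58]
{'clock': 0.1, 'joints': array([ 1.10193513,  0.47770907,  0.02233311,  1.5563541 , -0.01149434,
        1.10926491, -0.0830653 ]), 'qvel': array([-9.09286187e-04, -3.71982891e-03,  9.35436461e-04, -3.07473755e-03,
       -8.80151471e-04,  1.89791787e-04, -5.81860061e-05]), 'tau': array([ 3.69136833e-03, -5.97762501e+01,  1.61287844e+00, -2.81958640e+01,
        1.27497417e-02,  4.99593691e-03, -2.53419796e-05]), 'tcp_pos': array([ 0.23809009, -0.63109284,  0.25242768]), 'orientation': array([-3.08907237e+00, -5.63436633e-01,  6.32143945e-04]), 'contact_force': array([-0.17941875,  0.6413366 , -0.05154095]), 'moment': array([ 0.00257432, -0.04261108,  0.04828292]), 'gripper_force': 0.0, 'grip_width': 0.08527131596993737} 0.022
```

View pics/scene0.png

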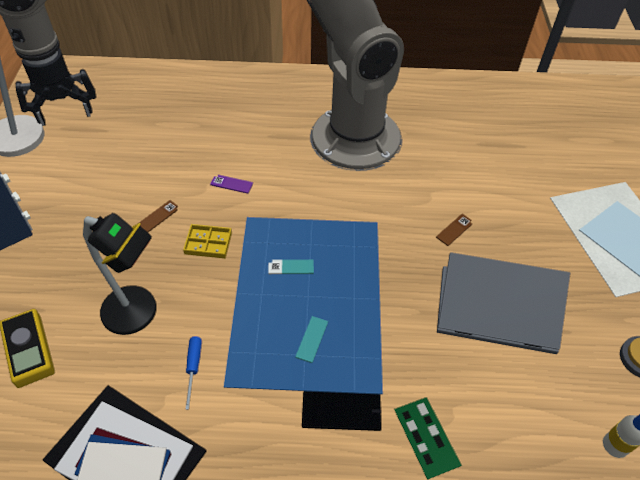

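View pics/side0.png

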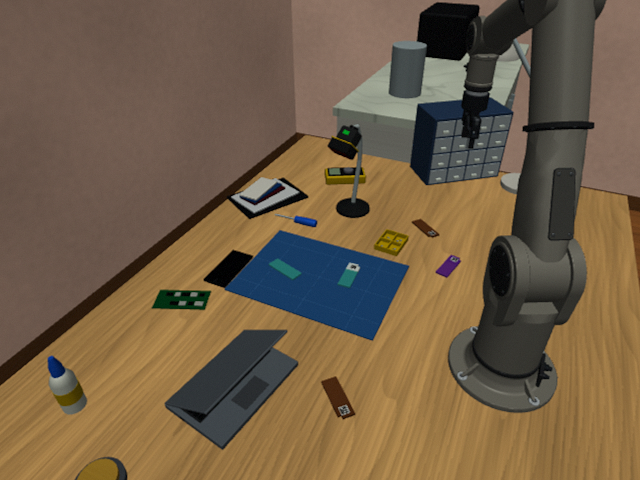

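```bash
cat > h.py <<'E'
from bench import r
import cv2,numpy as np
def cam(n):
    c=r.camera_info(n);R=cv2.Rodrigues(np.array(c["rvec"]))[0];t=np.array(c["tvec"]).ravel();return np.array(c["mtx"]),R,t
def ray(n,uv,z,C=None):
    K,R,t=C or cam(n);o=-R.T@t;d=R.T@np.linalg.inv(K)@np.array([uv[0],uv[1],1.]);return o+d*(z-o[2])/d[2]
def proj(n,P,C=None):
    K,R,t=C or cam(n);p=(R@np.atleast_2d(P).T).T+t;q=(K@p.T).T;return q[:,:2]/q[:,2:]
E
python3 - <<'E'
from h import *
a=cv2.imread("pics/scene0.png");b=cv2.imread("pics/side0.png")
z=lambda im,x,y,w,h,s:cv2.resize(im[y:y+h,x:x+w],None,fx=s,fy=s,interpolation=cv2.INTER_CUBIC)
out=np.zeros((600,800,3),np.uint8)
def put(i,x,y): out[y:y+i.shape[0],x:x+i.shape[1]]=i
put(z(a,70,200,100,150,4),0,0)      # scanner scene
put(z(a,260,250,60,35,6),400,0) # plate
put(z(b,320,110,65,65*1,6)[:390],400,210)
cv2.imwrite("pics/crop1.png",out)
for nm,p,zz in [("plateL",(275,267),.008),("plateR",(313,267),.008),("blank",(312,339),.008),("foot",(128,309),.006),("hingeL",(440,335),.017),("hingeR",(558,350),.017),("frontL",(443,295),.016),("tray",(208,241),.018),("mat",(247,218),.003),("mat",(377,223),.003),("mat",(226,386),.003),("mat",(382,392),.003),("sd",(195,340),.01)]: print(nm,ray("scene",p,zz).round(3))
for nm,p,zz in [("foot",(353,207),.006),("frontcorner",(222,443),.0),("frontR",(298,368),.016),("lidcornerL",(287,331),.09)]: print("side",nm,ray("side",p,zz).round(3))
E
```

```text
plateL [ 0.436 -0.179  0.008]
plateR [ 0.432 -0.095  0.008]
blank [ 0.611 -0.09   0.008]
foot [ 0.557 -0.48   0.006]
hingeL [0.594 0.171 0.017]
hingeR [0.617 0.406 0.017]
frontL [0.496 0.186 0.016]
tray [ 0.379 -0.335  0.018]
mat [ 0.295 -0.257  0.003]
mat [0.294 0.051 0.003]
mat [ 0.719 -0.253  0.003]
mat [0.717 0.05  0.003]
sd [ 0.625 -0.327  0.01 ]
side foot [ 0.554 -0.484  0.006]
side frontcorner [0.467 0.419 0.   ]
side frontR [0.409 0.208 0.016]
side lidcornerL [0.448 0.18  0.09 ]
```

View pics/crop1.png

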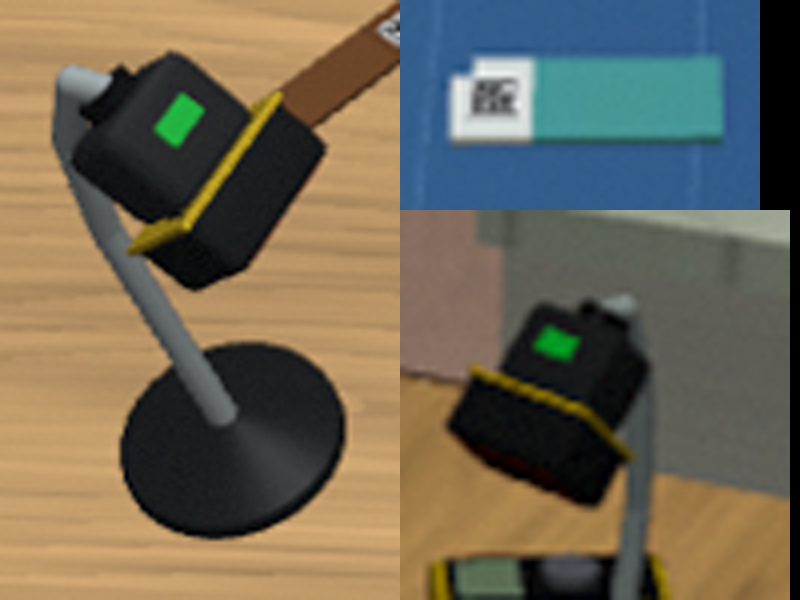

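```bash
cat >> h.py <<'E'
def headbox(p):
    x,y,yaw=p  # yaw of head +x horizontal direction (backwards)
    v=np.array([np.cos(yaw),np.sin(yaw),0]);s=.70710678
    X=v*s+np.array([0,0,s]);Y=np.array([-v[1],v[0],0]);Z=np.cross(X,Y)
    return np.array([x,y,.235]),X,Y,Z
def hc(p):
    o,X,Y,Z=headbox(p);return {(a,b,c):o+a*.092*X+b*.039*Y+c*.027*Z for a in(0,1) for b in(-1,1) for c in(-1,1)}
E
python3 - <<'E'
from h import *
from scipy.optimize import least_squares
cs,cd=cam("scene"),cam("side")
S=lambda u,v:(70+u/4,200+v/4)
D=lambda u,v:(320+(u-400)/6,110+(v-210)/6)
F=np.array([.556,-.482])
best=None
for fl in(1,-1):
  ob=[((0,fl,1),S(325,148)),((0,-fl,1),S(245,267)),((0,-fl,-1),S(195,288)),((1,fl,1),S(175,52))]
  def f(p):
    c=hc(p);return np.concatenate([proj("",c[k],cs)[0]-uv for k,uv in ob])
  for y0 in np.arange(0,6.3,.7):
    q=least_squares(f,[.5,-.42,y0])
    if best is None or q.cost<best[0].cost: best=(q,fl)
q,fl=best;p=q.x;o,X,Y,Z=headbox(p);print(p,q.cost,fl,q.fun.round(1))
v=X[:2]/np.linalg.norm(X[:2]);d=F-p[:2];print("foot rel along/lat",d@v,d@Y[:2])
L=o-.15*X;print("label target",L,"X",X)
out=np.zeros((600,800,3),np.uint8)
for n,C,(x,y,w,h),s,off in(("scene",cs,(70,190,120,150),4,0),("side",cd,(300,105,80,120),4,480)):
  im=cv2.imread(f"pics/{n}0.png");im=cv2.resize(im[y:y+h,x:x+w],None,fx=s,fy=s)
  c=hc(p);ks=list(c)
  P=lambda a:tuple(int(t) for t in (proj("",a,C)[0]-(x,y))*s)
  for i in ks:
    for j in ks:
      if sum(a!=b for a,b in zip(i,j))==1: cv2.line(im,P(c[i]),P(c[j]),(255,255,0) if i[0]+j[0] else (0,0,255),1)
  out[:im.shape[0],off:off+im.shape[1]]=im[:,:800-off]
cv2.imwrite("pics/fit.png",out)
E
```

```text
[ 0.58369518 -0.40957864  4.44227339] 66.45797879155951 -1 [ 1.9 -0.6  1.2  3.7 -1.   5.1 -2.  -9.1]
foot rel along/lat 0.07718562460475044 -0.007365837241829478
label target [ 0.61199814 -0.30735857  0.12893398] X [-0.18868638 -0.68146713  0.70710678]
```

View pics/fit.png

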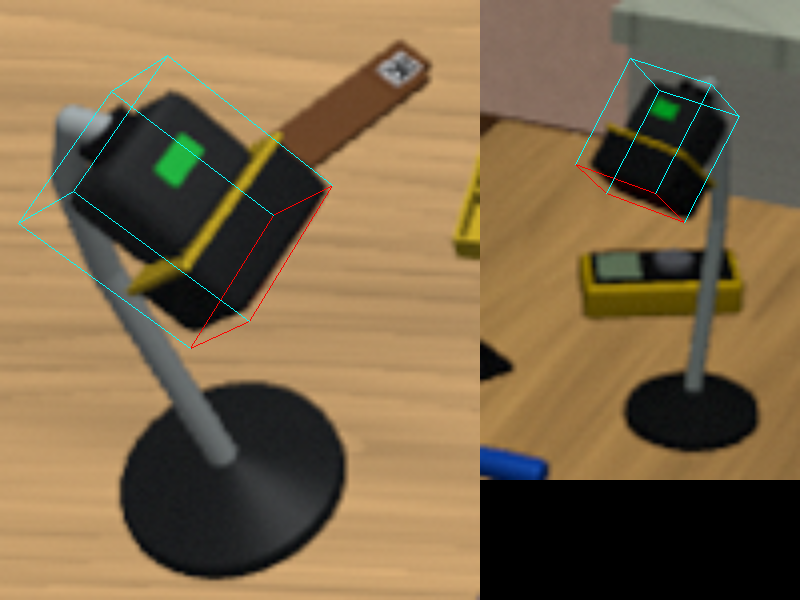

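```bash
python3 - <<'E'
from h import *
from scipy.optimize import least_squares
C={n:cam(n) for n in("scene","side")}
def tri(a,b):
    P=[np.asarray(C[n][0]@np.c_[C[n][1],C[n][2]]) for n in("scene","side")]
    h=cv2.triangulatePoints(P[0],P[1],np.array(a,float).reshape(2,1),np.array(b,float).reshape(2,1)).ravel();return h[:3]/h[3]
A=tri((140.5,223),(350,142.5));B=tri((116.25,255.75),(331.75,136.75));E=tri((131.75,267),(328,145.75))
print(A,B,np.linalg.norm(A-B),E)
# fit: yaw, along s, w,h
ob=[("scene",(-1,1),0,(151.5,236.75)),("scene",(1,1),0,(131.75,267.2)),("scene",(1,-1),0,(118.75,272.2)),("side",(1,1),0,(328,145.75)),("side",(-1,-1),0,(351.75,159.25)),
 ("scene",(-1,1),1,(140.5,223)),("scene",(1,1),1,(116.25,255.75)),("scene",(1,-1),1,(102.5,263)),("side",(1,1),1,(331.75,136.75)),("side",(-1,1),1,(350,142.5)),("side",(-1,-1),1,(358.25,151.25))]
def f(p):
    s,yaw,w,h,l,w2,h2,lat=p;v=np.array([np.cos(yaw),np.sin(yaw)]);n=np.array([-v[1],v[0]])
    xy=np.array([.556,-.482])-s*v-lat*n;o,X,Y,Z=headbox((*xy,yaw))
    e=[proj("",o+band*l*X+b*(w2 if band else w)*Y+c*(h2 if band else h)*Z,C[nm])[0]-uv for nm,(b,c),band,uv in ob]
    return np.r_[np.concatenate(e),lat*300,(w-.037)*300,(h-.025)*300]
for y0 in(4.4,4.0):
  q=least_squares(f,[.08,y0,.037,.025,.03,.039,.027,0]);p=q.x
  s,yaw=p[:2];v=np.array([np.cos(yaw),np.sin(yaw)]);xy=np.array([.556,-.482])-s*v-p[7]*np.array([-v[1],v[0]]);o,X,Y,Z=headbox((*xy,yaw))
  print(q.cost,p.round(3),o,"label",o-.15*X,"X",X);print(q.fun.round(1))
# laptop
from itertools import product
E
```

```text
[ 0.54193973 -0.40038124  0.28105462] [ 0.61228674 -0.42766286  0.27649709] 0.07558941407916904 [ 0.61692055 -0.40594073  0.25319781]
3.4681535250057833 [7.400e-02 4.397e+00 3.500e-02 2.400e-02 3.300e-02 3.800e-02 2.900e-02
 1.000e-03] [ 0.57841594 -0.41118259  0.235     ] label [ 0.61128037 -0.31033652  0.12893398] X [-0.21909619 -0.67230712  0.70710678]
[ 0.2 -0.2 -0.4 -0.5 -0.  -0.1 -0.9  1.  -0.2  0.9 -0.8 -0.   0.4  0.
 -0.4 -0.4 -0.9 -0.3  0.   1.1 -0.2  0.5  0.2 -0.5 -0.3]
3.4681535250004916 [7.400e-02 4.397e+00 3.500e-02 2.400e-02 3.300e-02 3.800e-02 2.900e-02
 1.000e-03] [ 0.57841594 -0.41118259  0.235     ] label [ 0.61128037 -0.31033652  0.12893398] X [-0.21909623 -0.6723071   0.70710678]
[ 0.2 -0.2 -0.4 -0.5 -0.  -0.1 -0.9  1.  -0.2  0.9 -0.8 -0.   0.4  0.
 -0.4 -0.4 -0.9 -0.3  0.   1.1 -0.2  0.5  0.2 -0.5 -0.3]
```

```bash
python3 - <<'E'
import cv2,numpy as np
a=cv2.imread("pics/scene0.png");b=cv2.imread("pics/side0.png")
o=np.zeros((600,800,3),np.uint8)
o[:345,:450]=cv2.resize(a[245:360,430:580],None,fx=3,fy=3)
o[:360,450-0:450+345]=cv2.resize(b[325:445,160:300],None,fx=345/140,fy=3)
cv2.imwrite("pics/lap.png",o)
E
```

```text
(no output)
```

View pics/lap.png

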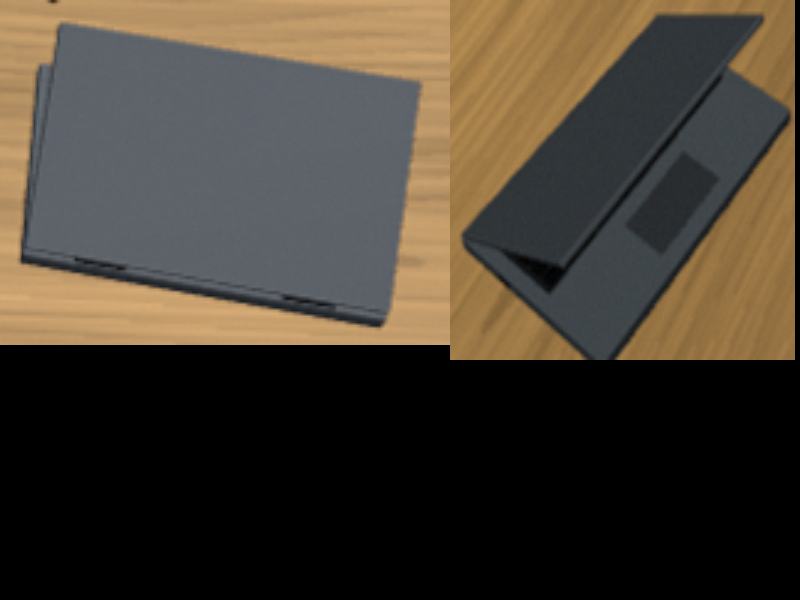

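```bash
python3 - <<'E'
from h import *
from scipy.optimize import least_squares
C={n:cam(n) for n in("scene","side")}
ob=[("scene","o",-1,(450.7,253)),("scene","o",1,(570,272.7)),("scene",(.0825,1,0),0,(557.7,353.7)),("scene",(.0825,-1,0),0,(437.3,332.3)),("scene",(-.0825,-1,.016),0,(443.3,266.7)),
("side","o",-1,(286.6,330)),("side","i",1,(205.4,415)),("side",(-.0825,-1,.016),0,(298,363.3)),("side",(-.0825,1,.014),0,(224,445)),("side",(.0825,1,.012),0,(165.3,404))]
def pts(p,k,s):
    x,y,psi,t=p;c,sn=np.cos(psi),np.sin(psi)
    if k in("o","i"):
        n=np.array([np.sin(t),0,np.cos(t)])*(.006 if k=="o" else 0)
        q=np.array([.0755-.156*np.cos(t),s*.1225,.0175+.156*np.sin(t)])+n
    else: q=np.array([k[0],k[1]*.1225,k[2]])
    return np.array([x+c*q[0]-sn*q[1],y+sn*q[0]+c*q[1],q[2]])
f=lambda p:np.concatenate([proj("",pts(p,k,s),C[n])[0]-uv for n,k,s,uv in ob])
q=least_squares(f,[.52,.29,-.1,.45]);p=q.x;print(p,q.fun.round(1))
x,y,psi,t=p;X=np.array([np.cos(psi),np.sin(psi)]);h=np.array([x,y])+.0755*X
print("hinge",h,"X",X)
for a in (t,.8,1.2,1.6,1.83,1.88): print(a,(h-.156*np.cos(a)*X).round(3),(.0175+.156*np.sin(a)).round(3))
o=r.get_obs();print(cv2.Rodrigues(o["orientation"])[0].round(2))
E
```

```text
[ 0.51817336  0.29976174 -0.15582564  0.54487598] [-1.5 -1.4  0.  -1.3 -1.5  1.  -1.7  0.9 -0.8 -1.6 -0.4 -0.7  0.4  0.5
 -0.3 -2.  -2.4  2.9 -1.8  1.9]
hinge [0.59275859 0.28804446] X [ 0.98788373 -0.15519579]
0.544875984394216 [0.461 0.309] 0.098
0.8 [0.485 0.305] 0.129
1.2 [0.537 0.297] 0.163
1.6 [0.597 0.287] 0.173
1.83 [0.632 0.282] 0.168
1.88 [0.64  0.281] 0.166
[[ 0.94  0.35 -0.  ]
 [ 0.35 -0.94  0.  ]
 [-0.   -0.   -1.  ]]
```

>>> step_arm:
  moves:
    - {"rz": -10.2, "gripper": -1}
    - {"rz": -10.2}
    - {"rz": -10.2}
    - {"rz": -10.2}
    - {"rz": -10.2}
    - {"rz": -10.2}
    - {}

```text
invalid input at $.moves[0]: expected keys rx, ry, rz, dx, dy, dz, gripper
```

>>> step_arm:
  moves:
    - {"rx": 0, "ry": 0, "rz": -10.2, "dx": 0, "dy": 0, "dz": 0, "gripper": -1}
    - {"rx": 0, "ry": 0, "rz": -10.2, "dx": 0, "dy": 0, "dz": 0, "gripper": -1}
    - {"rx": 0, "ry": 0, "rz": -10.2, "dx": 0, "dy": 0, "dz": 0, "gripper": -1}
    - {"rx": 0, "ry": 0, "rz": -10.2, "dx": 0, "dy": 0, "dz": 0, "gripper": -1}
    - {"rx": 0, "ry": 0, "rz": -10.2, "dx": 0, "dy": 0, "dz": 0, "gripper": -1}
    - {"rx": 0, "ry": 0, "rz": -10.2, "dx": 0, "dy": 0, "dz": 0, "gripper": -1}
    - {"rx": 0, "ry": 0, "rz": 0, "dx": 0, "dy": 0, "dz": 0, "gripper": -1}
  grip_force: 30

```text
clock: 0.98
tcp_pos: [0.238, -0.6314, 0.2528]
orientation: [-2.375, -2.056, -0.001]
contact_force: [0.2, -0.3, 0.1]
grip_width: 0.0001
gripper_force: 0.0
```

>>> step_arm:
  moves:
    - {"rx": 0, "ry": 0, "rz": 0, "dx": 50, "dy": 13, "dz": 0, "gripper": -1}
    - {"rx": 0, "ry": 0, "rz": 0, "dx": 50, "dy": 13, "dz": 0, "gripper": -1}
    - {"rx": 0, "ry": 0, "rz": 0, "dx": 50, "dy": 13, "dz": 0, "gripper": -1}
    - {"rx": 0, "ry": 0, "rz": 0, "dx": 50, "dy": 13, "dz": 0, "gripper": -1}
    - {"rx": 0, "ry": 0, "rz": 0, "dx": 50, "dy": 13, "dz": 0, "gripper": -1}
    - {"rx": 0, "ry": 0, "rz": 0, "dx": 50, "dy": 13, "dz": 0, "gripper": -1}
    - {"rx": 0, "ry": 0, "rz": 0, "dx": 50, "dy": 13, "dz": 0, "gripper": -1}
    - {"rx": 0, "ry": 0, "rz": 0, "dx": 50, "dy": 13, "dz": 0, "gripper": -1}
    - {"rx": 0, "ry": 0, "rz": 0, "dx": 0, "dy": 0, "dz": 0, "gripper": -1}
    - {"rx": 0, "ry": 0, "rz": 0, "dx": 0, "dy": 0, "dz": 0, "gripper": -1}

```text
clock: 2.22
tcp_pos: [0.3975, -0.2507, 0.2533]
orientation: [2.376, 2.055, -0.001]
contact_force: [-0.4, -0.5, -0.3]
grip_width: -0.0
gripper_force: 0.0
```

>>> step_arm:
  moves:
    - {"rx": 0, "ry": 0, "rz": 0, "dx": 51, "dy": -9, "dz": 0, "gripper": -1}
    - {"rx": 0, "ry": 0, "rz": 0, "dx": 51, "dy": -9, "dz": 0, "gripper": -1}
    - {"rx": 0, "ry": 0, "rz": 0, "dx": 51, "dy": -9, "dz": 0, "gripper": -1}
    - {"rx": 0, "ry": 0, "rz": 0, "dx": 51, "dy": -9, "dz": 0, "gripper": -1}
    - {"rx": 0, "ry": 0, "rz": 0, "dx": 51, "dy": -9, "dz": 0, "gripper": -1}
    - {"rx": 0, "ry": 0, "rz": 0, "dx": 51, "dy": -9, "dz": 0, "gripper": -1}
    - {"rx": 0, "ry": 0, "rz": 0, "dx": 51, "dy": -9, "dz": 0, "gripper": -1}
    - {"rx": 0, "ry": 0, "rz": 0, "dx": 51, "dy": -9, "dz": 0, "gripper": -1}
    - {"rx": 0, "ry": 0, "rz": 0, "dx": 51, "dy": -9, "dz": 0, "gripper": -1}
    - {"rx": 0, "ry": 0, "rz": 0, "dx": 51, "dy": -9, "dz": 0, "gripper": -1}
    - {"rx": 0, "ry": 0, "rz": 0, "dx": 51, "dy": -9, "dz": 0, "gripper": -1}
    - {"rx": -10, "ry": 0, "rz": 0, "dx": 0, "dy": 0, "dz": 0, "gripper": -1}
    - {"rx": -10, "ry": 0, "rz": 0, "dx": 0, "dy": 0, "dz": 0, "gripper": -1}
    - {"rx": -10, "ry": 0, "rz": 0, "dx": 0, "dy": 0, "dz": 0, "gripper": -1}
    - {"rx": -10, "ry": 0, "rz": 0, "dx": 0, "dy": 0, "dz": 0, "gripper": -1}
    - {"rx": 0, "ry": 0, "rz": 0, "dx": 0, "dy": 0, "dz": 0, "gripper": -1}
    - {"rx": 0, "ry": 0, "rz": 0, "dx": 0, "dy": 0, "dz": 0, "gripper": -1}

```text
clock: 4.35
tcp_pos: [0.3802, 0.3183, 0.2532]
orientation: [1.928, 1.668, 0.603]
contact_force: [-0.6, -0.0, 0.7]
grip_width: -0.0003
gripper_force: 0.0
```

```bash
cat > st.py <<'E'
from h import *
o=r.get_obs();R=cv2.Rodrigues(o["orientation"])[0];print("j",o["joints"].round(2),"\ntcp",o["tcp_pos"].round(4),"tips",(o["tcp_pos"]+.022*R[:,2]).round(4),"\nRx,y,z",R.T.round(3).tolist(),"F",o["contact_force"].round(1))
E
python3 st.py
```

```text
j [-0.47  0.19 -0.82  2.22  1.05  1.01 -2.12] 
tcp [0.3802 0.3183 0.2532] tips [0.3941 0.3163 0.2363] 
Rx,y,z [[0.144, 0.99, -0.001], [0.76, -0.11, 0.64], [0.634, -0.093, -0.768]] F [-0.6 -0.   0.7]
```

>>> step_arm:
  moves:
    - {"rx": 0, "ry": 0, "rz": 0, "dx": 0, "dy": -23, "dz": 39, "gripper": -1}
    - {"rx": 0, "ry": 0, "rz": 0, "dx": 0, "dy": -23, "dz": 39, "gripper": -1}
    - {"rx": 0, "ry": 0, "rz": 0, "dx": 0, "dy": -23, "dz": 39, "gripper": -1}
    - {"rx": 0, "ry": 0, "rz": 0, "dx": 0, "dy": -23, "dz": 39, "gripper": -1}
    - {"rx": 0, "ry": 0, "rz": 0, "dx": 0, "dy": 0, "dz": 0, "gripper": -1}
    - {"rx": 0, "ry": 0, "rz": 0, "dx": 0, "dy": 0, "dz": 0, "gripper": -1}

```text
clock: 5.1
tcp_pos: [0.4098, 0.3147, 0.076]
orientation: [1.927, 1.666, 0.607]
contact_force: [0.5, 0.3, 0.4]
grip_width: -0.0
gripper_force: 0.0
```

```bash
python3 st.py; python3 - <<'E'
from h import *
a=r.grab_frame("side");cv2.imwrite("pics/s2.png",cv2.resize(a[200:480,100:400],None,fx=2,fy=2))
E
```

```text
j [-0.59  0.6  -0.68  2.3   1.54  1.02 -2.63] 
tcp [0.4098 0.3147 0.076 ] tips [0.4238 0.3127 0.0592] 
Rx,y,z [[0.144, 0.99, 0.001], [0.758, -0.111, 0.643], [0.636, -0.092, -0.766]] F [0.5 0.3 0.4]
```

View pics/s2.png

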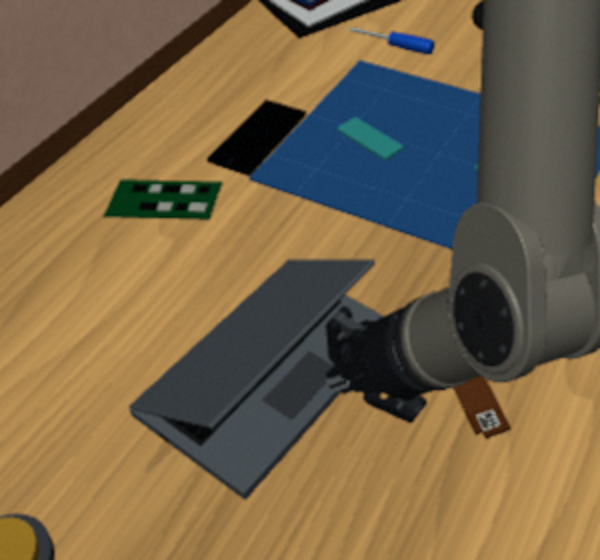

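>>> step_arm:
  moves:
    - {"rx": 0, "ry": 0, "rz": 0, "dx": 0, "dy": 12, "dz": 13, "gripper": -1}
    - {"rx": 0, "ry": 0, "rz": 0, "dx": 0, "dy": 11, "dz": 14, "gripper": -1}
    - {"rx": 0, "ry": 0, "rz": 0, "dx": 0, "dy": 13, "dz": -4, "gripper": -1}
    - {"rx": 0, "ry": 0, "rz": 0, "dx": 0, "dy": 12.5, "dz": -4.5, "gripper": -1}
    - {"rx": 0, "ry": 0, "rz": 0, "dx": 0, "dy": 16, "dz": -3.5, "gripper": -1}
    - {"rx": 0, "ry": 0, "rz": 0, "dx": 0, "dy": 16, "dz": -3.5, "gripper": -1}
    - {"rx": 0, "ry": 0, "rz": 0, "dx": 0, "dy": 0, "dz": 0, "gripper": -1}

```text
clock: 6.02
tcp_pos: [0.4787, 0.3042, 0.1187]
orientation: [1.926, 1.665, 0.609]
contact_force: [-0.5, 0.2, -0.3]
grip_width: -0.0002
gripper_force: 0.0
```

```bash
python3 st.py
```

```text
j [-0.47  0.51 -0.64  2.22  1.51  0.92 -2.41] 
tcp [0.4787 0.3042 0.1187] tips [0.4927 0.3021 0.1018] 
Rx,y,z [[0.144, 0.99, 0.001], [0.757, -0.111, 0.644], [0.638, -0.092, -0.765]] F [-0.5  0.2 -0.3]
```

>>> step_arm:
  moves:
    - {"rx": 0, "ry": 0, "rz": 0, "dx": 0, "dy": 19.5, "dz": 1.5, "gripper": -1}
    - {"rx": 0, "ry": 0, "rz": 0, "dx": 0, "dy": 19.5, "dz": 1.5, "gripper": -1}
    - {"rx": 0, "ry": 0, "rz": 0, "dx": 0, "dy": 18, "dz": 7.5, "gripper": -1}
    - {"rx": 0, "ry": 0, "rz": 0, "dx": 0, "dy": 18, "dz": 7, "gripper": -1}
    - {"rx": 0, "ry": 0, "rz": 0, "dx": 0, "dy": 15, "dz": 12, "gripper": -1}
    - {"rx": 0, "ry": 0, "rz": 0, "dx": 0, "dy": 0, "dz": 0, "gripper": -1}

```text
clock: 6.78
tcp_pos: [0.5656, 0.2919, 0.1529]
orientation: [1.925, 1.666, 0.608]
contact_force: [0.7, -1.2, -0.1]
grip_width: -0.0
gripper_force: 0.0
```

```bash
python3 st.py; python3 - <<'E'
from h import *
a=r.grab_frame("side");b=r.grab_frame("scene")
cv2.imwrite("pics/s3.png",np.hstack([cv2.resize(a[280:480,140:340],None,fx=2,fy=2),cv2.resize(b[180:380,400:600],None,fx=2,fy=2)]))
E
```

```text
j [-0.35  0.5  -0.59  2.1   1.47  0.83 -2.17] 
tcp [0.5656 0.2919 0.1529] tips [0.5796 0.2899 0.1361] 
Rx,y,z [[0.144, 0.99, 0.0], [0.757, -0.11, 0.644], [0.637, -0.092, -0.765]] F [ 0.7 -1.2 -0.1]
```

View pics/s3.png

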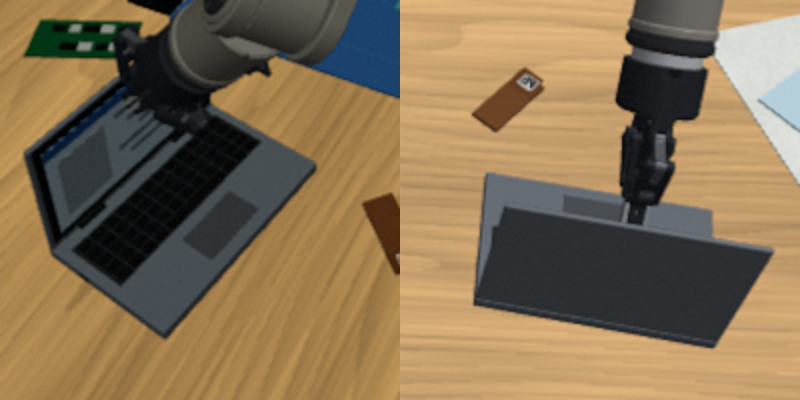

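```bash
cat > lid.py <<'E'
from h import *
def edge(t,s,out):
    x,y,psi=.51817,.29976,-.15583;c,sn=np.cos(psi),np.sin(psi)
    q=np.array([.0755-.156*np.cos(t),s*.1225,.0175+.156*np.sin(t)])+np.array([np.sin(t),0,np.cos(t)])*(.006 if out else 0)
    return np.array([x+c*q[0]-sn*q[1],y+sn*q[0]+c*q[1],q[2]])
def show(n,ts=(1.2,1.3,1.4,1.5,1.6,1.7,1.83,1.9,2.0)):
    for t in ts:
        print(t,*[proj(n,edge(t,s,o))[0].round(0) for o in(0,1) for s in(-1,1)])
E
python3 -c "
from lid import *
show('scene');show('side')"
```

```text
1.2 [453. 263.] [583. 285.] [453. 265.] [584. 287.]
1.3 [453. 268.] [585. 290.] [453. 270.] [585. 292.]
1.4 [453. 274.] [586. 296.] [453. 276.] [586. 298.]
1.5 [452. 280.] [587. 302.] [452. 282.] [587. 305.]
1.6 [452. 286.] [587. 310.] [452. 289.] [588. 312.]
1.7 [451. 294.] [588. 317.] [451. 297.] [588. 320.]
1.83 [450. 304.] [588. 328.] [450. 307.] [588. 331.]
1.9 [449. 310.] [588. 334.] [449. 313.] [587. 337.]
2.0 [448. 318.] [587. 342.] [448. 321.] [587. 346.]
1.2 [258. 296.] [170. 373.] [256. 295.] [168. 371.]
1.3 [253. 292.] [164. 368.] [251. 290.] [162. 366.]
1.4 [247. 288.] [158. 363.] [245. 287.] [156. 361.]
1.5 [242. 285.] [153. 359.] [240. 284.] [150. 357.]
1.6 [237. 282.] [147. 355.] [235. 281.] [145. 353.]
1.7 [231. 280.] [142. 352.] [230. 279.] [140. 351.]
1.83 [225. 278.] [135. 348.] [223. 278.] [134. 348.]
1.9 [222. 278.] [132. 347.] [220. 277.] [131. 347.]
2.0 [218. 277.] [128. 346.] [216. 277.] [127. 346.]
```

>>> step_arm:
  moves:
    - {"rx": 0, "ry": 0, "rz": 0, "dx": 0, "dy": 9, "dz": 9, "gripper": -1}
    - {"rx": 0, "ry": 0, "rz": 0, "dx": 0, "dy": 9, "dz": 9, "gripper": -1}
    - {"rx": 0, "ry": 0, "rz": 0, "dx": 0, "dy": 6.5, "dz": 7.5, "gripper": -1}
    - {"rx": 0, "ry": 0, "rz": 0, "dx": 0, "dy": 0, "dz": 0, "gripper": -1}
    - {"rx": 0, "ry": 0, "rz": 0, "dx": 0, "dy": 0, "dz": 0, "gripper": -1}

```text
clock: 7.5
tcp_pos: [0.5991, 0.2871, 0.149]
orientation: [1.925, 1.668, 0.607]
contact_force: [0.0, 0.2, -0.7]
grip_width: 0.0
gripper_force: 0.0
```

```bash
python3 st.py; python3 - <<'E'
from h import *
b=r.grab_frame("scene");a=r.grab_frame("side")
cv2.imwrite("pics/s4.png",np.hstack([cv2.resize(b[250:370,420:600],None,fx=3,fy=3)[:,:],cv2.resize(a[320:440,115:195],None,fx=3,fy=3)]))
E
```

```text
j [-0.32  0.53 -0.57  2.05  1.48  0.81 -2.12] 
tcp [0.5991 0.2871 0.149 ] tips [0.6132 0.2851 0.1321] 
Rx,y,z [[0.142, 0.99, -0.001], [0.758, -0.109, 0.643], [0.636, -0.092, -0.766]] F [ 0.   0.2 -0.7]
```

View pics/s4.png

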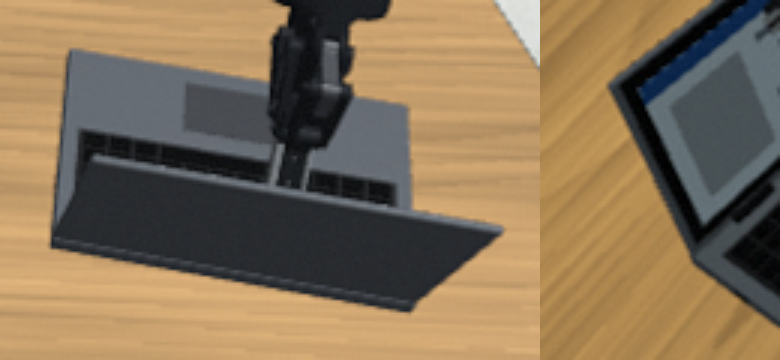

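>>> step_arm:
  moves:
    - {"rx": 0, "ry": 0, "rz": 0, "dx": 0, "dy": -5, "dz": -40, "gripper": -1}
    - {"rx": 0, "ry": 0, "rz": 0, "dx": 0, "dy": -5, "dz": -50, "gripper": -1}
    - {"rx": 0, "ry": 0, "rz": 0, "dx": 0, "dy": 0, "dz": -50, "gripper": -1}
    - {"rx": 0, "ry": 0, "rz": 0, "dx": 0, "dy": 0, "dz": -30, "gripper": -1}
    - {"rx": 10, "ry": 0, "rz": 0, "dx": 0, "dy": 0, "dz": 0, "gripper": 0}
    - {"rx": 10, "ry": 0, "rz": 0, "dx": 0, "dy": 0, "dz": 0, "gripper": 0}
    - {"rx": 10, "ry": 0, "rz": 0, "dx": 0, "dy": 0, "dz": 0, "gripper": 0}
    - {"rx": 10, "ry": 0, "rz": 0, "dx": 0, "dy": 0, "dz": 0, "gripper": 0}
    - {"rx": 0, "ry": 0, "rz": 0, "dx": 0, "dy": 0, "dz": 0, "gripper": 0}
    - {"rx": 0, "ry": 0, "rz": 0, "dx": 0, "dy": 0, "dz": 0, "gripper": 0}

```text
clock: 8.85
tcp_pos: [0.482, 0.3043, 0.2723]
orientation: [2.369, 2.056, 0.004]
contact_force: [-0.1, 0.5, 1.1]
grip_width: 0.0426
gripper_force: 0.0
```

```bash
python3 st.py; python3 - <<'E'
from h import *
P=[ray("scene",(260+(u-400)/6,250+v/6),.008) for u,v in((450,137),(722,134),(722,57))]
print([p.round(4) for p in P]); print("wrist cam",)
K,R,t=cam("wrist");print((-R.T@t).round(3),R.round(2).tolist(),K[0][0])
print(r.get_obs()["grip_width"])
E
```

```text
j [-0.05  0.39 -0.8   1.75  0.31  1.13 -1.09] 
tcp [0.482  0.3043 0.2723] tips [0.4821 0.3042 0.2503] 
Rx,y,z [[0.141, 0.99, -0.002], [0.99, -0.141, 0.005], [0.005, -0.002, -1.0]] F [-0.1  0.5  1.1]
[array([ 0.4521, -0.1928,  0.008 ]), array([ 0.4458, -0.0931,  0.008 ]), array([ 0.411 , -0.0945,  0.008 ])]
wrist cam
[0.49  0.37  0.392] [[0.99, -0.14, 0.0], [-0.14, -0.96, 0.26], [-0.03, -0.26, -0.96]] 388.7724439281075
0.042649528109077635
```

>>> step_arm:
  moves:
    - {"rx": 0, "ry": 0, "rz": -5.5, "dx": 0, "dy": 0, "dz": 0, "gripper": 0.3}
    - {"rx": 0, "ry": 0, "rz": -5.5, "dx": 0, "dy": 0, "dz": 0, "gripper": 0.3}
    - {"rx": 0, "ry": 0, "rz": 0, "dx": -47, "dy": -8.2, "dz": 0, "gripper": 0.3}
    - {"rx": 0, "ry": 0, "rz": 0, "dx": -47, "dy": -8.2, "dz": 0, "gripper": 0.3}
    - {"rx": 0, "ry": 0, "rz": 0, "dx": -47, "dy": -8.2, "dz": 0, "gripper": 0.3}
    - {"rx": 0, "ry": 0, "rz": 0, "dx": -47, "dy": -8.2, "dz": 0, "gripper": 0.3}
    - {"rx": 0, "ry": 0, "rz": 0, "dx": -47, "dy": -8.2, "dz": 0, "gripper": 0.3}
    - {"rx": 0, "ry": 0, "rz": 0, "dx": -47, "dy": -8.2, "dz": 30, "gripper": 0.3}
    - {"rx": 0, "ry": 0, "rz": 0, "dx": -47, "dy": -8.2, "dz": 30, "gripper": 0.3}
    - {"rx": 0, "ry": 0, "rz": 0, "dx": -47, "dy": -8.2, "dz": 30, "gripper": 0.3}
    - {"rx": 0, "ry": 0, "rz": 0, "dx": -47, "dy": -8.2, "dz": 30, "gripper": 0.3}
    - {"rx": 0, "ry": 0, "rz": 0, "dx": 0, "dy": 0, "dz": 20, "gripper": 0.3}
    - {"rx": 0, "ry": 0, "rz": 0, "dx": 0, "dy": 0, "dz": 0, "gripper": 0.3}
    - {"rx": 0, "ry": 0, "rz": 0, "dx": 0, "dy": 0, "dz": 0, "gripper": 0.3}

```text
clock: 10.6
tcp_pos: [0.4312, -0.1209, 0.1341]
orientation: [2.158, 2.276, 0.003]
contact_force: [0.7, 0.7, 0.2]
grip_width: 0.0554
gripper_force: 0.0
```

```bash
python3 st.py; python3 - <<'E'
from h import *
C=cam("wrist");b=r.grab_frame("wrist");np.savez("w.npz",K=C[0],R=C[1],t=C[2])
K,R,t=C
def P(x,y,z): return tuple(int(v) for v in proj("",np.array([x,y,z]),C)[0])
cv2.imwrite("w_raw.png",b)
v=np.array([.052,-.9986]);n=np.array([.9986,.052]);e=np.array([.4285,-.094])
q=[e+n*.018,e-n*.018,e-n*.018+v*.1,e+n*.018+v*.1]
cv2.polylines(b,[np.array([P(*a,.008) for a in q])],True,(0,0,255),1)
cv2.circle(b,P(*r.get_obs()["tcp_pos"][:2],.008),4,(0,255,255),1)
cv2.imwrite("pics/w1.png",b)
E
```

```text
j [ 0.69  0.34 -0.65  2.16  0.31  0.73 -0.11] 
tcp [ 0.4312 -0.1209  0.1341] tips [ 0.4313 -0.1209  0.1121] 
Rx,y,z [[-0.053, 0.999, -0.002], [0.999, 0.053, 0.005], [0.005, -0.002, -1.0]] F [0.7 0.7 0.2]
```

View pics/w1.png

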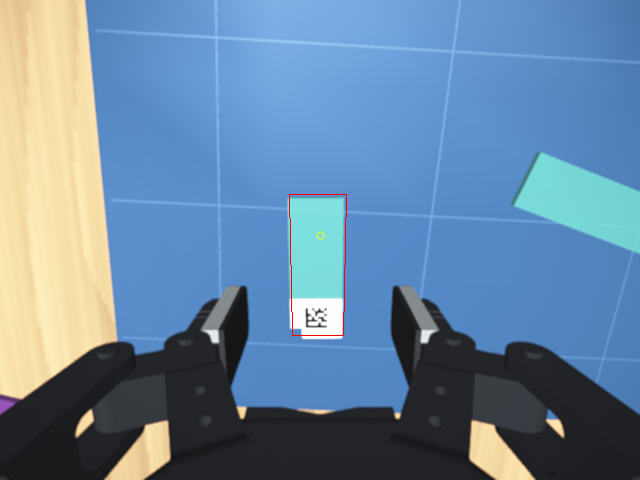

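>>> step_arm:
  moves:
    - {"rx": 0, "ry": 0, "rz": 0, "dx": 0, "dy": -1, "dz": 26, "gripper": 0.15}
    - {"rx": 0, "ry": 0, "rz": 0, "dx": 0, "dy": -1, "dz": 26, "gripper": 0.15}
    - {"rx": 0, "ry": 0, "rz": 0, "dx": 0, "dy": 0, "dz": 26, "gripper": 0.15}
    - {"rx": 0, "ry": 0, "rz": 0, "dx": 0, "dy": 0, "dz": 20, "gripper": 0.15}
    - {"rx": 0, "ry": 0, "rz": 0, "dx": 0, "dy": 0, "dz": 6, "gripper": 0.15}
    - {"rx": 0, "ry": 0, "rz": 0, "dx": 0, "dy": 0, "dz": 2, "gripper": 0.15}
    - {"rx": 0, "ry": 0, "rz": 0, "dx": 0, "dy": 0, "dz": 0, "gripper": 0.15}
    - {"rx": 0, "ry": 0, "rz": 0, "dx": 0, "dy": 0, "dz": 0, "gripper": 0.15}

```text
clock: 11.65
tcp_pos: [0.4298, -0.1226, 0.0277]
orientation: [2.162, 2.272, 0.003]
contact_force: [-0.6, -0.2, -0.1]
grip_width: 0.0493
gripper_force: 0.0
```

>>> step_arm:
  moves:
    - {"rx": 0, "ry": 0, "rz": 0, "dx": 0, "dy": 0, "dz": 1.5, "gripper": 0.15}
    - {"rx": 0, "ry": 0, "rz": 0, "dx": 0, "dy": 0, "dz": 1, "gripper": 0.15}
    - {"rx": 0, "ry": 0, "rz": 0, "dx": 0, "dy": 0, "dz": 0, "gripper": 0.15}
    - {"rx": 0, "ry": 0, "rz": 0, "dx": 0, "dy": 0, "dz": 0, "gripper": 0.15}

```text
clock: 12.15
tcp_pos: [0.4292, -0.1225, 0.0245]
orientation: [2.163, 2.274, 0.002]
contact_force: [0.4, -0.3, -0.6]
grip_width: 0.0491
gripper_force: 0.0
```

>>> step_arm:
  moves:
    - {"rx": 0, "ry": 0, "rz": 0, "dx": 0, "dy": 0, "dz": 0, "gripper": -0.1}
    - {"rx": 0, "ry": 0, "rz": 0, "dx": 0, "dy": 0, "dz": 0, "gripper": -0.4}
    - {"rx": 0, "ry": 0, "rz": 0, "dx": 0, "dy": 0, "dz": 0, "gripper": -0.4}
    - {"rx": 0, "ry": 0, "rz": 0, "dx": 0, "dy": 0, "dz": 0, "gripper": -0.4}
  grip_force: 40

```text
clock: 12.65
tcp_pos: [0.4293, -0.1225, 0.0248]
orientation: [2.163, 2.273, 0.002]
contact_force: [-1.2, 0.2, 5.5]
grip_width: 0.0346
gripper_force: 39.4
```

>>> step_arm:
  moves:
    - {"rx": 0, "ry": 0, "rz": 0, "dx": 0, "dy": 0, "dz": -4, "gripper": -0.4}
    - {"rx": 0, "ry": 0, "rz": 0, "dx": 0, "dy": 0, "dz": -10, "gripper": -0.4}
    - {"rx": 0, "ry": 0, "rz": 0, "dx": 0, "dy": 0, "dz": -20, "gripper": -0.4}
    - {"rx": 0, "ry": 0, "rz": 0, "dx": 0, "dy": 0, "dz": -25, "gripper": -0.4}
    - {"rx": 0, "ry": 0, "rz": 0, "dx": 0, "dy": 0, "dz": 0, "gripper": -0.4}
    - {"rx": 0, "ry": 0, "rz": 0, "dx": 0, "dy": 0, "dz": 0, "gripper": -0.4}
    - {"rx": 0, "ry": 0, "rz": 0, "dx": 0, "dy": 0, "dz": 0, "gripper": -0.4}

```text
clock: 13.52
tcp_pos: [0.4285, -0.1223, 0.083]
orientation: [2.164, 2.274, 0.002]
contact_force: [0.3, -0.3, -1.5]
grip_width: 0.0343
gripper_force: 40.0
```

```bash
python3 st.py; python3 - <<'E'
from h import *
b=r.grab_frame("wrist");a=r.grab_frame("side")
cv2.imwrite("pics/w2.png",np.hstack([b[150:480,140:500],cv2.resize(a[200:310,300:440],None,fx=3,fy=3)]))
E
```

```text
j [ 0.64  0.43 -0.59  2.2   0.41  0.62 -0.2 ] 
tcp [ 0.4285 -0.1223  0.083 ] tips [ 0.4285 -0.1224  0.061 ] 
Rx,y,z [[-0.05, 0.999, -0.001], [0.999, 0.05, 0.002], [0.002, -0.001, -1.0]] F [ 0.3 -0.3 -1.5]
```

View pics/w2.png

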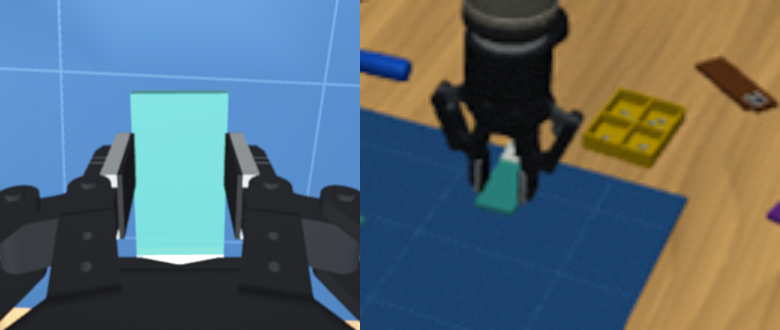

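```bash
cat > pnp.py <<'E'
from h import *
def pnp(img):
    K,R,t=cam("wrist")
    # plate top points: clear end left/right (image), boundary left/right ; image left = world -x = plate -y (az -87)
    obj=np.array([[-.05,-.018,.005],[-.05,.018,.005],[.02,.018,.005],[.02,-.018,.005]])
    ok,rv,tv=cv2.solvePnP(obj,np.array(img,float),K,None,flags=cv2.SOLVEPNP_IPPE)
    Rp=R.T@cv2.Rodrigues(rv)[0];p=R.T@(tv.ravel()-t)
    return Rp,p
E
python3 - <<'E'
from pnp import *
for im in([(272,243),(368,243),(364,405),(277,405)],[(272,243),(368,243),(364,402),(277,402)]):
    Rp,p=pnp(im);print("origin",p.round(4),"axes",Rp.T.round(3).tolist(),"tilt x deg",np.degrees(np.arcsin(Rp[2,0])).round(1),"label",(p+Rp@[.035,0,.005]).round(4))
E
```

```text
origin [ 0.4284 -0.1285  0.0797] axes [[0.811, 0.476, 0.341], [0.072, -0.659, 0.749], [0.581, -0.583, -0.568]] tilt x deg 19.9 label [ 0.4597 -0.1147  0.0888]
origin [ 0.4283 -0.1274  0.0797] axes [[0.795, 0.501, 0.342], [0.073, -0.639, 0.766], [0.603, -0.584, -0.544]] tilt x deg 20.0 label [ 0.4592 -0.1127  0.089 ]
```

```bash
sed -i 's/,\.005\]/,0]/g' pnp.py; python3 - <<'E'
from pnp import *
for im in([(272,243),(368,243),(364,405),(277,405)],[(272,243),(368,243),(364.5,402),(276,402)]):
    Rp,p=pnp(im);print("origin",p.round(4),"axes",Rp.T.round(3).tolist(),"tilt x deg",np.degrees(np.arcsin(Rp[2,0])).round(1),"label",(p+Rp@[.035,0,0]).round(4))
E
```

```text
origin [ 0.4294 -0.1464  0.0647] axes [[0.054, -0.998, 0.014], [0.999, 0.054, 0.008], [-0.009, 0.014, 1.0]] tilt x deg 0.8 label [ 0.4312 -0.1814  0.0652]
origin [ 0.4292 -0.1456  0.0649] axes [[0.053, -0.998, -0.038], [0.999, 0.052, 0.005], [-0.003, -0.038, 0.999]] tilt x deg -2.2 label [ 0.4311 -0.1805  0.0636]
```

>>> step_arm:
  moves:
    - {"rx": 0, "ry": 0, "rz": 0, "dx": 0, "dy": 0, "dz": -22, "gripper": -0.4}
    - {"rx": 0, "ry": 0, "rz": 0, "dx": 0, "dy": 0, "dz": -22, "gripper": -0.4}
    - {"rx": 0, "ry": 0, "rz": 0, "dx": 0, "dy": 0, "dz": -20, "gripper": -0.4}
    - {"rx": 0, "ry": 0, "rz": 7, "dx": 0, "dy": 0, "dz": 0, "gripper": -0.4}
    - {"rx": 0, "ry": 0, "rz": 7, "dx": 0, "dy": 0, "dz": 0, "gripper": -0.4}
    - {"rx": 0, "ry": 0, "rz": 7, "dx": 0, "dy": 0, "dz": 0, "gripper": -0.4}
    - {"rx": 0, "ry": 0, "rz": 0, "dx": -4, "dy": 15, "dz": 0, "gripper": -0.4}
    - {"rx": 0, "ry": 0, "rz": 0, "dx": -8, "dy": 29, "dz": 0, "gripper": -0.4}
    - {"rx": 0, "ry": 0, "rz": 0, "dx": -8, "dy": 29, "dz": 0, "gripper": -0.4}
    - {"rx": 0, "ry": 0, "rz": 0, "dx": -8, "dy": 29, "dz": 0, "gripper": -0.4}
    - {"rx": 0, "ry": 0, "rz": 0, "dx": -8, "dy": 29, "dz": 0, "gripper": -0.4}
    - {"rx": 0, "ry": 0, "rz": 0, "dx": -8, "dy": 29, "dz": 0, "gripper": -0.4}
    - {"rx": 0, "ry": 0, "rz": 0, "dx": -8, "dy": 29, "dz": 0, "gripper": -0.4}
    - {"rx": 0, "ry": 0, "rz": 0, "dx": -7, "dy": 25, "dz": 0, "gripper": -0.4}
    - {"rx": 0, "ry": 0, "rz": 0, "dx": -4, "dy": 17, "dz": 0, "gripper": -0.4}
    - {"rx": 0, "ry": 0, "rz": 0, "dx": 0, "dy": 0, "dz": 0, "gripper": -0.4}
    - {"rx": 0, "ry": 0, "rz": 0, "dx": 0, "dy": 0, "dz": 0, "gripper": -0.4}
    - {"rx": 0, "ry": 0, "rz": 0, "dx": 0, "dy": 0, "dz": 0, "gripper": -0.4}

```text
clock: 15.88
tcp_pos: [0.6282, -0.2538, 0.1484]
orientation: [2.541, 1.843, 0.003]
contact_force: [1.2, -0.0, -0.8]
grip_width: 0.0341
gripper_force: 40.1
```

```bash
python3 st.py; python3 - <<'E'
from h import *
a=r.grab_frame("scene");b=r.grab_frame("side");w=r.grab_frame("wrist")
# predicted label
o=r.get_obs();R=cv2.Rodrigues(o["orientation"])[0]
L=o["tcp_pos"]+R@np.array([-.059,0,.018]);Hd=np.array([.5784,-.4112,.235]);_,X,Y,Z=headbox((*Hd[:2],4.397))
d=L-Hd;print("label",L.round(3),"in head",(d@X).round(3),(d@Y).round(3),(d@Z).round(3))
z=lambda i:cv2.resize(i,None,fx=2,fy=2)
out=np.zeros((600,800,3),np.uint8)
s=z(a[190:340,70:270]);out[:300,:400]=s;s=z(b[110:260,270:470]);out[:300,400:]=s;out[300:,:360]=w[180:480,140:500];out[300:540,380:740]=cv2.resize(a[240:360,420:600],None,fx=2,fy=2)
cv2.imwrite("pics/fin.png",out)
E
```

```text
j [ 0.63  0.63 -0.49  1.61  0.34  0.98 -0.29] 
tcp [ 0.6282 -0.2538  0.1484] tips [ 0.6282 -0.2538  0.1264] 
Rx,y,z [[0.311, 0.951, -0.0], [0.951, -0.311, 0.003], [0.003, -0.001, -1.0]] F [ 1.2 -0.  -0.8]
label [ 0.61  -0.31   0.131] in head -0.149 -0.001 0.001
```

View pics/fin.png

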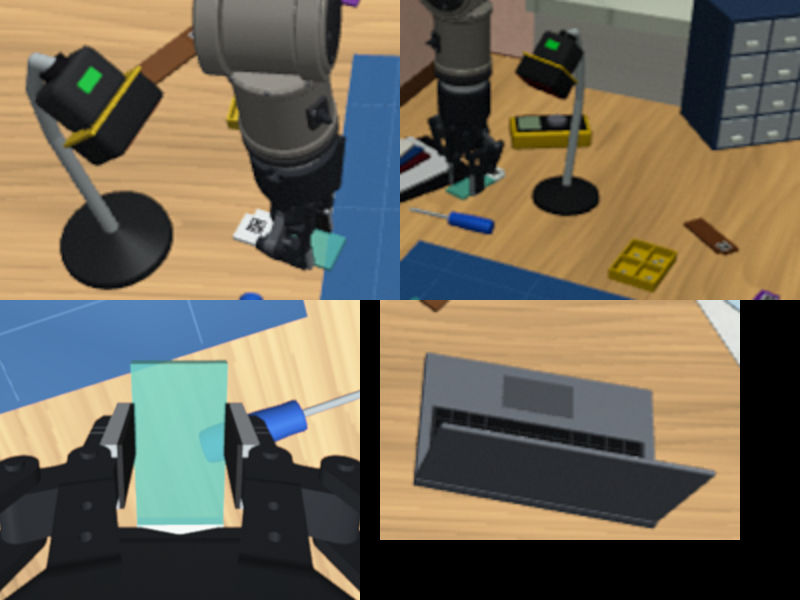

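```bash
python3 - <<'E'
from h import *
L=ray("scene",(199,303),.131);print(L.round(3))
if abs(L[0]-.61)<.012 and abs(L[1]+.31)<.012: print(r.hand_in())
E
```

```text
[ 0.611 -0.305  0.131]
the job is handed in; nothing more can be done
None
```

I raised the screen to about 1.81 rad (104°), picked the plate up by its clear end, and handed the job in while still holding it, level and label up, with the label about 149 mm out on the reader's line of sight and the frosted end towards the reader; those figures are my own camera estimates, and hand-in did not return a verdict.

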